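Clamp a tap handle in the polishing fixture

TASK

On the aluminium fixture, push the steel tap-handle casting along its channel until its round hub sits fully home against the blue stop, without lifting it or picking it up. Then push the orange clamp lever over past its dead point so that it snaps down into lock with the rubber pad pressing on the hub. Leave everything else on the bench where it is, and move clear.

Things in the scene. Friction and masses are not known exactly. Their poses are not given: they have to be found in the camera images.
- fixture: Fixed aluminium plate 240 x 190 x 12 mm on the bench. Origin on the bench surface; plate x -140 to +100, y -115 to +75 mm from it, top at z = 12. Axes: x along the channel towards the blue stop, y from channel to clamp, z up. Channel at y = -70 between dark rails (x -120 to +70, 42 mm apart, 12 wide, tops at z = 20). Clamp bracket at x = 45: 36 mm wide, y -19 to +51, tops at z = 70.
- home (a point): Point on the plate in the channel, at fixture (45, -70, 12) mm: where the casting's origin lies when its hub touches the blue stop block, which closes the +x end of the channel (face at fixture x = 64 mm, 66 mm wide, top at z = 34 mm). Axes as the fixture's.
- casting: Loose steel tap handle, about 0.25 kg, 119 mm long, lying in the channel: an upright round hub 38 mm in diameter and 32 mm tall, a neck 18 mm wide, at the other end a flat paddle 34 mm wide and 20 mm tall. Origin under the hub's centre, on the plate; x points from paddle to hub (towards the stop), z up. It starts 20 to 45 mm short of the stop.
- paddle_end (a point): Middle of the casting's flat end face at the paddle, 100 mm behind the hub's centre and 10 mm above the plate; the face is 34 mm wide and 20 mm tall, and rises 12 mm above the rails. Push here along the casting's +x. Sliding takes 1 to 4 N.
- lever (a joint): Angle of the orange clamp lever, rad. 0 = open: nearly upright, leaning 0.2 rad from vertical to the channel side (fixture -y). Grows as it swings over to fixture +y and down. Dead point about 0.9 (0.7 rad past vertical): short of it a spring throws it back to 0, beyond it snaps down to lock at 1.5 (0.27 rad above horizontal). At the grip it takes 7 to 9 N at first, falling to 0 at the dead point.
- lever_pivot (a point): The lever's pivot, at fixture (45, 30, 60) mm; the axis runs along fixture x. Axes as the fixture's.
- lever_grip (a point): Point on the axis of the lever's orange round grip, 104 mm from the pivot; the grip is 17 mm in diameter, from 40 to 130 mm from the pivot. Open, the point is at about fixture (45, 9, 162) mm. Push it on its channel side, towards fixture +y. The raised clamp arm stands on that side too, but lower.
- clamp_arm: Steel clamp arm linked to the lever. Origin at its pivot, at fixture (45, 0, 62) mm. Open, it is raised 0.96 rad above level and leans over the channel, its top about 130 mm above the bench and 25 to 60 mm from its pivot towards the channel. As the lever goes over it swings down until its rubber pad, 18 mm wide and 70 mm from the pivot, presses on top of the hub.
- collar: Loose bystander: brass ring 40 mm in diameter, 26 mm tall, standing on the fixture plate. Origin under its centre. Not to be moved.
- wax_bar: Loose bystander: green block of polishing compound 110 x 42 x 38 mm, on the bench beside the channel. Origin under its centre. Not to be moved.
- spare: Loose bystander: a second casting of the same shape (119 mm long, 32 mm tall), lying on the bench away from the fixture. Origin under its hub. Not to be moved.
- tub: Loose bystander: white jar with a blue cap, 60 mm in diameter, 75 mm tall. Origin under its centre. Not to be moved.
- spout: Loose bystander: small steel spout, upright, about 85 mm long and 65 mm tall. Origin under its stem. Not to be moved.
- brush: Loose bystander: hand brush lying on the bench. Origin at its underside, in the middle. Not to be moved.
- wrench: Loose bystander: steel wrench lying on the bench. Origin at its underside, in the middle. Not to be moved.
There are look-alikes about, which are no part of the job. What is shaped like the casting but brown, purple or yellow is not meant.

How it is judged (in metres and radians):
On the way, in this order (a step that is already met when the one before it is completed fails the run):
1. the casting's hub is home against the blue stop, the clamp still open (x of casting in the frame of fixture between 0.042 and 0.049 m and y of casting in the frame of fixture between -0.076 and -0.064 m and height (world z) of casting below 0.016 m and angle between casting's own z axis and vertical below 0.08 rad and angle between the x axis of casting and the x axis of fixture, either way round below 0.12 rad and value of joint lever below 0.4 rad), for 0.1 s.
2. the lever has snapped into lock (value of joint lever above 1.42 rad), for 0.2 s.
At the end, for the whole second after the job is handed in: The hub is within 3 mm of touching the stop, the casting flat in the channel and at rest, the lever locked (above 1.42 rad), and the pad presses on the hub with more than 1 N (x of casting in the frame of fixture between 0.042 and 0.049 m and y of casting in the frame of fixture between -0.076 and -0.064 m and height (world z) of casting below 0.016 m and angle between casting's own z axis and vertical below 0.08 rad and angle between the x axis of casting and the x axis of fixture, either way round below 0.12 rad and value of joint lever above 1.42 rad and contact force between clamp_arm and casting above 1 N and linear speed of casting below 0.02 m/s).
It fails at once if the casting is lifted more than 10 mm or tipped more than 0.3 rad (height (world z) of casting above 0.022 m or angle between casting's own z axis and vertical above 0.3 rad).
It fails at once if the clamp lever is pushed over before the casting is home (value of joint lever above 1 rad and x of casting in the frame of fixture below 0.04 m).
It fails at once if another thing on the bench is moved more than 20 mm (distance of any of collar, wax_bar, spare, tub, spout, brush, wrench from where it was at the start of the episode above 0.02 m).
It also fails if it takes over 51 s, if anything falls off the work surface, if the arm or the gripper's body presses on something with over 40 N, if the wrist force passes 120 N, or if a joint passes its speed limit or range.

ROBOT

A 6-joint arm with a two-finger parallel gripper is mounted at the origin on the work surface. World frame = base frame: x ahead of the robot, y to its left, z up, the work surface at z = 0. Lengths are in mm, angles in rad, forces in N, time in s.
With the tool pointing down it reaches from about 350 to 975 mm from the base axis. Payload 4.9 kg.
Tool frame: the origin (TCP) lies at the very end of the fingers, on their centre line; the grasp point (between the pads) lies 19 mm behind it; x points along the fingers, z is the direction in which the jaws open and shut, and the axes are right-handed (so a half turn about x gives the same grasp; the last joint's range is limited). The gripper opens to 85 mm and grips with 20 to 120 N. Pads are 22 mm wide; open, the fingers measure 114 mm over their backs; the gripper's body (76 mm by 85 mm) begins 54 mm behind the grasp point. The pads swing forward as they close: fully open they stand 13 mm farther back than shut.
Start: joints at [1.173, 0.053, 1.613, -0, 1.476, -0.119], TCP at [171.991, 600.85, 231.304] pointing down, gripper open.
Joint ranges: [-3.01, 3.01], [-1.01, 2.22], [0.06, 2.58], [-1.02, 4.17], [0.09, 2.62], [-3.14, 3.14]. Speed limits (rad/s): [2.57, 2.57, 3.14, 3.14, 3.14, 3.14].

INTERFACE

Orientations are given as a unit quaternion [x, y, z, w].
In Python, from plant import robot gives the robot as it stands. The module is installed in compiled form; this text tells all that it offers.
- The arm moves only by the tool arm_command, never from a script. Its argument "plan" is a list that holds one entry, the list of rows, each a list of 7 numbers: the shift along the tool's x, y, z in mm, then the turn, a rotation vector about the tool's x, y, z in degrees, then the opening, from -1 (shut) to 1 (fully open), so that 0 is half open. A call has 1 to 5 rows; each row shifts and turns the commanded pose from where the row before left it, along the tool's axes as they then stand; what a row does not reach is not made up. A row lasts 1/8 s, in which the tool goes at most 62.5 mm and 10.7 degrees, less where a joint would pass 70% of its speed; a pose out of reach is approached as far as the arm can. A call with a gripper value outside its range is refused whole. The fingers move at their own pace and stop on an object; "grip_force" is the grip in N (left out, the last holds). Time passes only in rows, so rows that do not move let the fingers close. It gives the time, the measured TCP pose, the force and the opening at its end, in the units of the state.
- robot.sense(): the state, without advancing time (a new reading comes with each control period).
- robot.camera(name): name is "scene" or "side" or "wrist"; returns a dict with "image" (384x512x3 uint8, red, green, blue), "fx", "fy", "cx", "cy" (pixels), "eye" and "attitude" of the camera in the world. Camera axes: x right, y up, looking along -z (the intrinsics and any distortion apply to the point x, -y, -z); pixel columns grow to the right and rows downward; lengths in mm; the calibration is good to about 2 mm. A picture is of the moment at which its call begins. There is no depth.
- robot.hand_in(): hands the job in, once; it reports no verdict.
Trained networks look in a picture, given as the dict that the camera call returned (one of the last four; its "shot" number tells which), for a name from the list of things; names that differ only in an ending like _2 or _b are one class to them, and where a whole thing is asked for, a point or a joint stands for the part that bears it (a point fixed in the world has none). Each returns a list of dicts, best first, with "p" (0 to 1); they miss things now and then, are a little off and sometimes report something else, mostly with a low value. They report only what shows in the picture. A call takes as long as a camera call. They do not tell look-alikes from the thing itself.
- robot.spot_in(picture, name): "bbox" ([left, top, right, bottom] in pixels, round what is visible of it).
- robot.silhouettes(picture, name): "region" (384x512 bool, what is visible of it) and "bbox" ([left, top, right, bottom] in pixels, round what is visible of it).
- robot.tip_of(picture, name): "at" ([row, column] in pixels: a listed point, or the origin of a listed thing).
The state is a dict: "time": time; "joints": joint angles; "qvel": joint speeds; "joint_torque": joint torques, N m; "tcp_pos": TCP position; "orientation": TCP orientation; "force": force on the tool from outside, world axes, zero at the start; "torque": the same for the moment, N m; "opening": opening from 0.0 (shut) to 1.0 (fully open).
Only numpy, scipy, OpenCV 4.12 (cv2) and the standard library are available. Lean on these libraries where they do the work, as an engineer would, in place of code of your own. Each camera call takes 0.05 s, during which the arm holds its last target.

## Working session

There is one attempt and no reset: what is moved stays moved. The work goes in short steps, Python scripts to look and compute and a tool call to move; the robot and the scene stay as the last step left them, time stands still between calls to the robot, and variables do not carry over. Pictures are saved under pics/ and viewed, and the job is handed in when it is done.

Besides the shell and the picture viewer there is one more tool, called after "Request:" in YAML: its name, and indented under it one key for each argument. arm_command: Moves the arm, as the interface text tells. Its arguments: {"type":"object","properties":{"plan":{"type":"array","items":{"type":"array","items":{"type":"array","items":{"type":"number"}}}},"grip_force":{"type":"number"}},"required":["plan"]}

```bash
mkdir -p pics; ls
cat > h.py <<'E'
import numpy as np, cv2
from plant import robot
from scipy.spatial.transform import Rotation as R
def save(p,n): cv2.imwrite('pics/'+n+'.png',cv2.cvtColor(p['image'],cv2.COLOR_RGB2BGR))
E
python3 - <<'E'
from h import *
s=robot.sense(); print(s)
for n in ['scene','side','wrist']:
    p=robot.camera(n); save(p,n+'0'); print(n,{k:v for k,v in p.items() if k!='image'})
    for o in ['fixture','home','casting','paddle_end','lever_pivot','lever_grip','clamp_arm','collar']:
        print(o,[(np.round(d['at'],1).tolist(),round(d['p'],2)) for d in robot.tip_of(p,o)][:3])
E
```

```text
pics
{'time': 0.0, 'joints': array([ 1.17296668e+00,  5.33465265e-02,  1.61431043e+00,  7.22875615e-06,
        1.47600598e+00, -1.18972707e-01]), 'qvel': array([ 0.00107717,  0.00237192, -0.00034783, -0.0007406 , -0.00066747,
        0.00100775]), 'joint_torque': array([ 2.11390820e-04, -3.93682194e+01, -3.70175993e+01, -5.23785354e-05,
        6.88714266e-03,  3.89791367e-06]), 'tcp_pos': array([171.77044666, 600.27575991, 230.05961826]), 'orientation': array([-0.42602472,  0.56527014,  0.42529286,  0.56400229]), 'force': array([-0.60755778,  0.41195475,  0.11107003]), 'torque': array([0.02263195, 0.04423567, 0.04919387]), 'opening': 0.999980771105899}
scene {'fx': 375.6458553396597, 'fy': 375.6458553396597, 'cx': 262.4846178217156, 'cy': 193.697706902436, 'eye': array([967.07897897, 728.3060497 , 709.78992896]), 'attitude': array([0.1291503 , 0.45240441, 0.84490265, 0.25453871]), 'shot': 1}
fixture [([225.8, 224.9], 0.83)]
home [([214.7, 202.6], 0.76)]
casting [([257.4, 308.5], 0.9), ([189.8, 281.9], 0.82), ([209.4, 212.6], 0.62)]
paddle_end [([259.7, 272.4], 0.9), ([320.7, 241.2]
[... 491 characters left out ...]
([206.1, 313.3], 0.83)]
casting [([151.3, 244.3], 0.77), ([254.2, 248.1], 0.68), ([212.0, 228.1], 0.63)]
paddle_end [([172.0, 251.9], 0.76), ([142.6, 264.3], 0.75), ([268.0, 267.8], 0.69)]
lever_pivot [([182.3, 295.4], 0.8)]
lever_grip [([163.5, 303.9], 0.63)]
clamp_arm [([187.6, 305.3], 0.64)]
collar [([208.9, 270.1], 0.45), ([286.2, 383.4], 0.25)]
wrist {'fx': 329.72044098747176, 'fy': 329.72044098747176, 'cx': 248.82853822018495, 'cy': 189.01771232165996, 'eye': array([106.14194814, 619.52156915, 374.93333611]), 'attitude': array([-0.10857277, -0.08252222,  0.59645272,  0.790978  ]), 'shot': 3}
fixture []
home []
casting []
paddle_end []
lever_pivot []
lever_grip []
clamp_arm []
collar []
```

Run:
```python
import cv2
for n in ['scene0','side0']:
    i=cv2.imread(f'pics/{n}.png'); cv2.imwrite(f'pics/{n}b.png',cv2.resize(i,(768,576),interpolation=cv2.INTER_CUBIC))
i=cv2.imread('pics/scene0.png')[110:320,150:350];cv2.imwrite('pics/scene0c.png',cv2.resize(i,None,fx=2.8,fy=2.8,interpolation=cv2.INTER_CUBIC))
i=cv2.imread('pics/side0.png')[110:300,200:400];cv2.imwrite('pics/side0c.png',cv2.resize(i,None,fx=3,fy=3,interpolation=cv2.INTER_CUBIC))
```

```text
(no output)
```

View pics/scene0b.png

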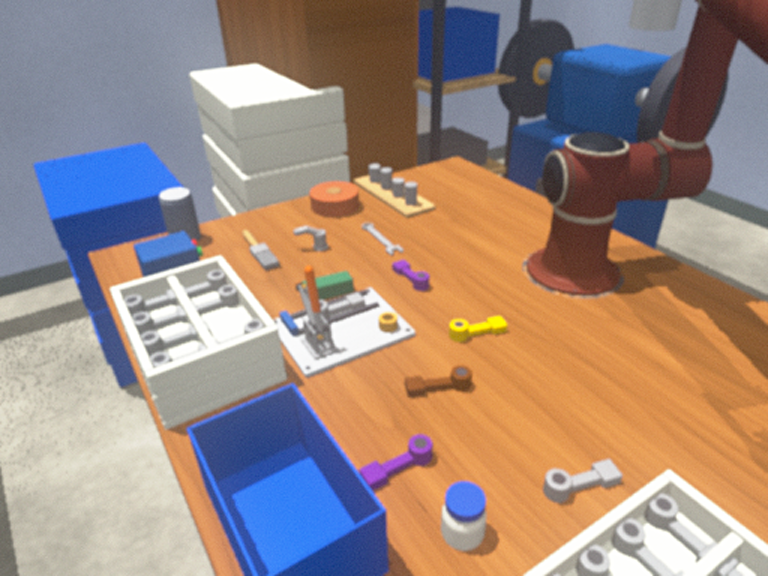

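View pics/side0b.png

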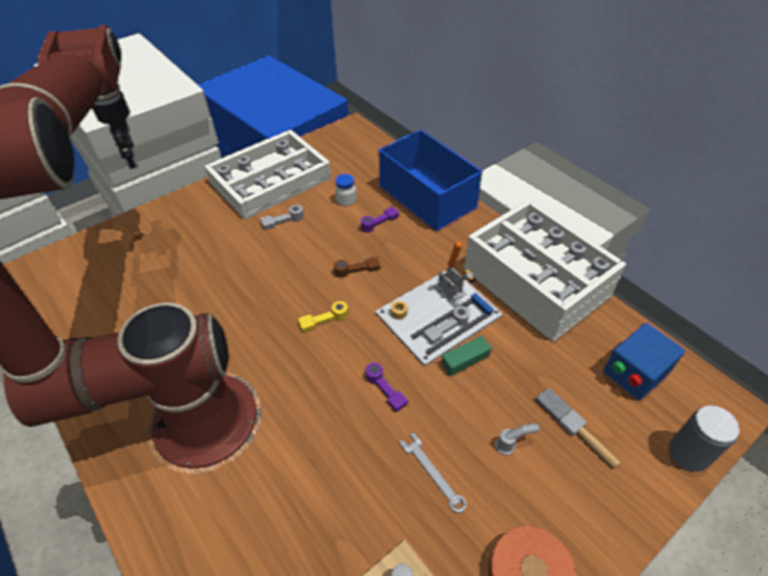

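View pics/scene0c.png

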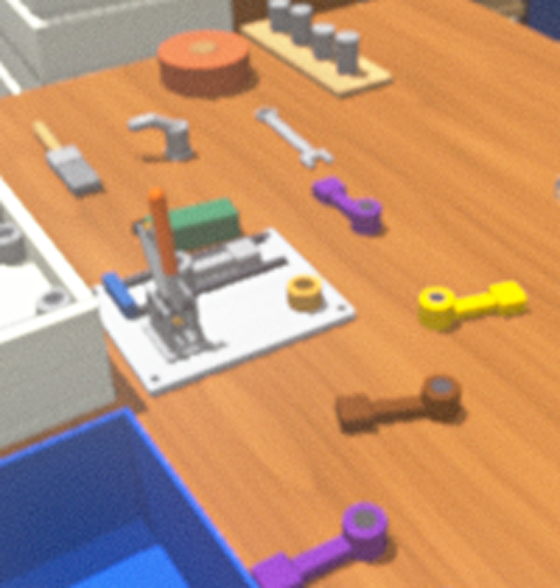

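View pics/side0c.png

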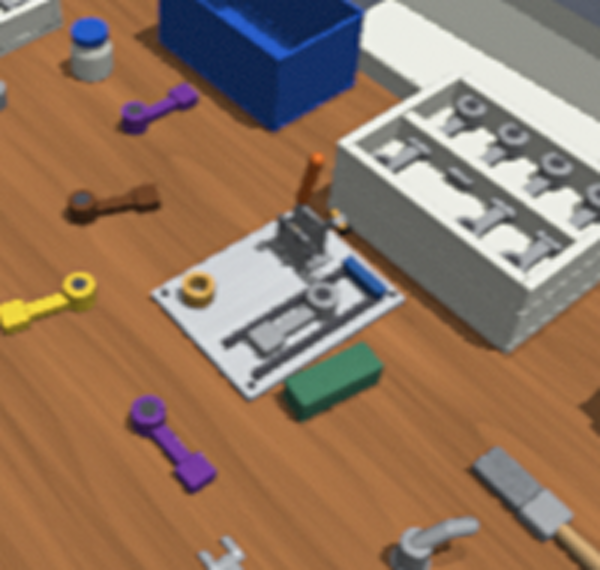

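```bash
cat >> h.py <<'E'
def proj(p,P):
    P=np.atleast_2d(P); q=R.from_quat(p['attitude']).inv().apply(P-p['eye'])
    return np.c_[p['cx']+p['fx']*q[:,0]/-q[:,2], p['cy']+p['fy']*(-q[:,1])/-q[:,2]]
def ray(p,uv):
    d=R.from_quat(p['attitude']).apply([(uv[0]-p['cx'])/p['fx'],-(uv[1]-p['cy'])/p['fy'],-1]); return p['eye'],d
def onz(p,uv,z):
    e,d=ray(p,uv); return e+d*(z-e[2])/d[2]
def F2W(f,P):
    P=np.atleast_2d(np.array(P,float)); c,s=np.cos(f[2]),np.sin(f[2])
    return np.c_[f[0]+c*P[:,0]-s*P[:,1], f[1]+s*P[:,0]+c*P[:,1],P[:,2]]
E
cat > fit.py <<'E'
from h import *
from scipy.optimize import least_squares
a=robot.camera('scene');b=robot.camera('side')
obs=[(b,(-140,75,12),(251,207.7)),(b,(-140,-115,12),(284,242.3)),(b,(100,-115,12),(334,209)),
(a,(-140,75,12),(276.8,221.4)),(a,(100,75,12),(204.6,249.3)),(a,(-140,-115,12),(248.2,192.9)),
(a,(45,-70,12),(202.6,214.7)),(b,(45,-70,12),(313.3,206.1)),(a,(45,30,60),(214.4,220.3)),(b,(45,30,60),(295.4,182.3))]
c0=onz(b,(300,205),12)
best=None
for y in np.arange(-3,3,1):
    r=least_squares(lambda f:np.concatenate([proj(p,F2W(f,P))[0]-uv for p,P,uv in obs]),[c0[0],c0[1],y],x_scale=[10,10,.1],loss='soft_l1')
    if best is None or r.cost<best.cost: best=r
f=best.x;print(f,best.cost)
for p,P,uv in obs: print(P,np.round(proj(p,F2W(f,P))[0]-uv,1))
np.save('f.npy',f)
for p,n in((a,'scene'),(b,'side')):
  for o in ['casting','paddle_end']:
    for d in robot.tip_of(p,o):
      w=onz(p,d['at'][::-1],12+(10 if o!='casting' else 0)); c,s=np.cos(f[2]),np.sin(f[2]); q=w[:2]-f[:2]
      print(n,o,np.round(w),'fix',np.round([c*q[0]+s*q[1],-s*q[0]+c*q[1]],1),round(d['p'],2))
print('stop',F2W(f,[(45,-70,12),(45,9,162),(-80,-70,22)]))
E
python3 fit.py
```

```text
[ 5.83957991e+02 -7.89312235e+01 -3.16245780e-02] 8.297683499565252
(-140, 75, 12) [-2.2 -0.8]
(-140, -115, 12) [-2.1 -0.1]
(100, -115, 12) [-0.5 -0.7]
(-140, 75, 12) [ 1.  -0.9]
(100, 75, 12) [-0.1 -0. ]
(-140, -115, 12) [-1.3 -1.8]
(45, -70, 12) [-1.  1.]
(45, -70, 12) [0.4 1.6]
(45, 30, 60) [-0.2 -0. ]
(45, 30, 60) [1.2 0.2]
scene casting [455. 170.  12.] fix [-136.3  245.2] 0.88
scene casting [ 348. -124.   12.] fix [-234.3  -52.8] 0.75
scene casting [ 589. -165.   12.] fix [  7.8 -85.6] 0.73
scene casting [395.  74.  12.] fix [-194.1  146.5] 0.63
scene casting [624. 259.  12.] fix [ 29.3 339. ] 0.58
scene paddle_end [725. 262.  22.] fix [130.5 345.3] 0.81
scene paddle_end [292.  88.  22.] fix [-297.   157.5] 0.8
scene paddle_end [ 481. -147.   22.] fix [-100.5  -71.4] 0.79
scene paddle_end [565. 141.  22.] fix [-25.9 219.2] 0.57
scene paddle_end [ 350. -222.   22.] fix [-229.7 -150.5] 0.53
side casting [450. 145.  12.] fix [-141.3  219.2] 0.81
side casting [ 595. -140.   12.] fix [ 12.8 -61.1] 0.64
side casting [607. 228.  12.] fix [ 13.4 308. ] 0.62
side casting [ 571. -500.   12.] fix [   0.5 -421.2] 0.56
side casting [371.  35.  12.] fix [-216.1  106.9] 0.54
side paddle_end [717. 255.  22.] fix [122.8 337.5] 0.73
side paddle_end [291.  76.  22.] fix [-297.7  145.5] 0.63
side paddle_end [549. 120.  22.] fix [-41.1 197.6] 0.58
side paddle_end [ 329. -250.   22.] fix [-249.2 -179.4] 0.56
side paddle_end [ 487. -133.   22.] fix [-94.8 -57.1] 0.51
stop [[ 626.72213917 -150.31909128   12.        ]
 [ 629.22006441  -71.35859249  162.        ]
 [ 501.78464108 -146.36667792   22.        ]]
```

Run:
```python
from h import *
s=robot.sense(); M=R.from_quat(s['orientation']).as_matrix(); print(np.round(M,3))
p=robot.camera('wrist'); C=R.from_quat(p['attitude']).as_matrix()
print('cam axes in tool',np.round(M.T@C,3),'eye in tool',M.T@(p['eye']-s['tcp_pos']))
```

```text
[[-0.    -0.961  0.275]
 [ 0.     0.275  0.961]
 [-1.     0.     0.   ]]
cam axes in tool [[-0.001  0.27  -0.963]
 [ 0.     0.963  0.27 ]
 [ 1.    -0.    -0.001]] eye in tool [-143.60547969   68.45202776   -0.18019424]
```

Request:
arm_command:
  plan:
    - [[0, -32, -38, 0, 0, 0, -1], [0, -32, -38, 0, 0, 0, -1], [0, -32, -38, 0, 0, 0, -1], [0, -32, -38, 0, 0, 0, -1], [0, -32, -38, 0, 0, 0, -1]]

```text
time: 2.33
tcp_pos: [274.0, 372.8, 231.5]
orientation: [-0.426, 0.564, 0.426, 0.565]
force: [-0.0, -0.7, -0.0]
opening: -0.002
```

Request:
arm_command:
  plan:
    - [[0, -32, -38, 0, 0, 0, -1], [0, -32, -38, 0, 0, 0, -1], [0, -32, -38, 0, 0, 0, -1], [0, -32, -38, 0, 0, 0, -1], [0, -32, -38, 0, 0, 0, -1]]

```text
time: 2.95
tcp_pos: [375.5, 146.0, 231.7]
orientation: [-0.426, 0.564, 0.426, 0.565]
force: [0.9, -0.3, 0.9]
opening: 0.001
```

Request:
arm_command:
  plan:
    - [[0, -32, -38, 0, 0, 0, -1], [0, -32, -38, 0, 0, 0, -1], [0, -32, -38, 0, 0, 0, -1], [0, -32, -38, 0, 0, 0, -1], [0, -32, -38, 0, 0, 0, -1]]

```text
time: 3.58
tcp_pos: [477.1, -80.9, 231.6]
orientation: [-0.426, 0.564, 0.425, 0.565]
force: [0.6, 0.2, 0.1]
opening: 0.001
```

Request:
arm_command:
  plan:
    - [[0, -24, -34, -7, 0, 0, -1], [0, 0, 0, -7, 0, 0, -1], [0, 0, 0, 0, 0, 0, -1], [0, 0, 0, 0, 0, 0, -1]]

```text
time: 4.08
tcp_pos: [490.2, -118.2, 231.3]
orientation: [-0.491, 0.509, 0.491, 0.509]
force: [-0.8, -0.6, -0.1]
opening: 0.002
```

Run:
```python
from h import *
s=robot.sense(); print(s['time'],s['tcp_pos'],s['force']);print(np.round(R.from_quat(s['orientation']).as_matrix(),3))
p=robot.camera('wrist'); i=p['image'][:,:,::-1]; cv2.imwrite('pics/w1.png',cv2.resize(i,(768,576),interpolation=cv2.INTER_CUBIC))
f=np.load('f.npy');print(p['eye'])
for o in ['home','casting','paddle_end','lever_pivot','lever_grip','clamp_arm','collar']:
    print(o,[(np.round(d['at'],1).tolist(),round(d['p'],2)) for d in robot.tip_of(p,o)][:3])
print(proj(p,F2W(f,[(-140,75,12),(-140,-115,12),(100,-115,12),(100,75,12),(45,-70,12)])))
```

```text
4.075 [ 490.22990741 -118.18270364  231.32069023] [-0.83344034 -0.62530773 -0.07318431]
[[ 0.    -0.999  0.036]
 [-0.     0.036  0.999]
 [-1.    -0.    -0.   ]]
[ 421.76435476 -115.89562228  374.95247885]
home []
casting [([11.3, 220.5], 0.88), ([246.4, 224.7], 0.77), ([52.9, 404.7], 0.71)]
paddle_end [([12.6, 123.8], 0.63), ([208.1, 449.5], 0.6), ([167.3, 219.3], 0.56)]
lever_pivot []
lever_grip []
clamp_arm []
collar [([161.0, 317.5], 0.64), ([162.6, 218.9], 0.64)]
[[357.31350424 116.14570851]
 [180.88300401 116.81287764]
 [192.07411265 309.34831824]
 [341.22889011 308.79515293]
 [226.44834475 270.54025466]]
```

View pics/w1.png

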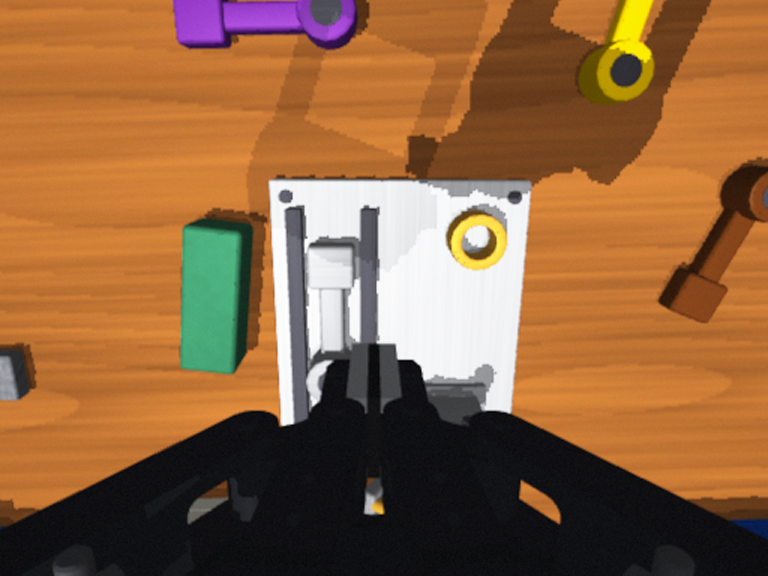

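```bash
sed -i "s/^c0=/w=robot.camera('wrist')\nobs+=[(w,(-140,75,12),(354,120.7)),(w,(-140,-115,12),(180,120.7)),(w,(-120,-97,20),(196.5,139)),(w,(-120,-43,20),(246,139))]\nc0=/; s/^for p,n in.*/for p,n in((w,'wrist'),):/" fit.py
cat >> fit.py <<'E'
for uv in [(206,161),(236.6,161),(221.3,161)]:
    q=onz(w,uv,32)[:2]-f[:2]; print('paddle top edge fix',c*q[0]+s*q[1],-s*q[0]+c*q[1])
q=robot.sense()['tcp_pos'][:2]-f[:2]; print('tcp fix',c*q[0]+s*q[1],-s*q[0]+c*q[1])
E
python3 fit.py
python3 - <<'E'
import cv2
i=cv2.imread('pics/w1.png')[160:420,250:550];cv2.imwrite('pics/w1c.png',cv2.resize(i,None,fx=2.2,fy=2.2,interpolation=cv2.INTER_CUBIC))
E
```

```text
[ 5.86687332e+02 -7.98732662e+01 -2.38298416e-02] 13.098823957568001
(-140, 75, 12) [-1.4 -0.7]
(-140, -115, 12) [-0.9 -0.3]
(100, -115, 12) [ 0.2 -1.2]
(-140, 75, 12) [ 0.1 -1. ]
(100, 75, 12) [-0.8  0.3]
(-140, -115, 12) [-2.6 -1.8]
(45, -70, 12) [-2.1  1.2]
(45, -70, 12) [1.2 1.3]
(45, 30, 60) [-1.1  0.2]
(45, 30, 60) [ 1.8 -0. ]
(-140, 75, 12) [ 1.6 -2.4]
(-140, -115, 12) [-0.4 -0.6]
(-120, -97, 20) [-0.4  0.5]
(-120, -43, 20) [ 0.4 -0.1]
wrist casting [ 340. -143.   12.] fix [-244.8  -69. ] 0.94
wrist casting [465. 155.  12.] fix [-127.1  232. ] 0.89
wrist casting [384.  45.  12.] fix [-205.9  120. ] 0.87
wrist casting [ 594. -149.   12.] fix [  8.6 -69.4] 0.64
wrist paddle_end [ 494. -150.   22.] fix [-91.1 -72.5] 0.95
wrist paddle_end [ 340. -238.   22.] fix [-243.1 -164. ] 0.82
stop [[ 630.00662505 -150.92563334   12.        ]
 [ 631.88900437  -71.9480628   162.        ]
 [ 505.04211471 -147.94718505   22.        ]]Traceback (most recent call last):
  File "fit.py", line 24, in <module>
    q=onz(w,uv,32)[:2]-f[:2]; print('paddle top edge fix',c*q[0]+s*q[1],-s*q[0]+c*q[1])
      ~~~^^^^^^^^^
  File "h.py", line 11, in onz
    e,d=ray(p,uv); return e+d*(z-e[2])/d[2]
        ~~~^^^^^^
  File "h.py", line 9, in ray
    d=R.from_quat(p['attitude']).apply([(uv[0]-p['cx'])/p['fx'],-(uv[1]-p['cy'])/p['fy'],-1]); return p['eye'],d
                  ~^^^^^^^^^^^^
IndexError: only integers, slices (`:`), ellipsis (`...`), numpy.newaxis (`None`) and integer or boolean arrays are valid indices
```

View pics/w1c.png

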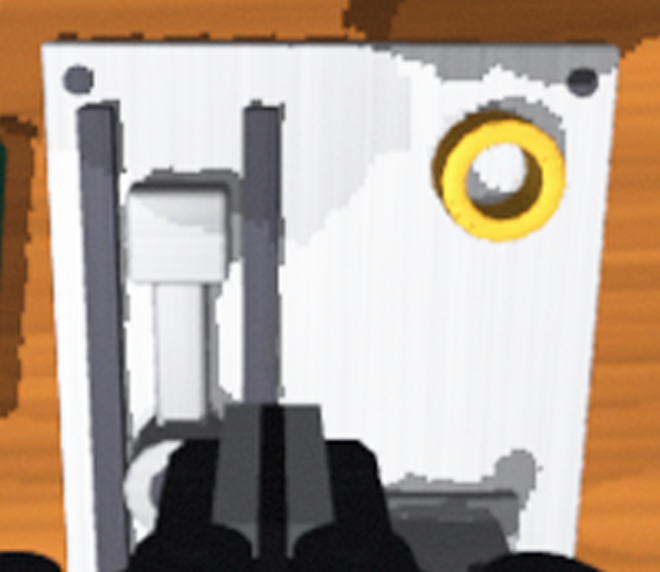

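Request:
arm_command:
  plan:
    - [[0, 29, -30, 0, 0, 0, -1], [50, 0, 0, 0, 0, 0, -1], [50, 0, 0, 0, 0, 0, -1], [50, 0, 0, 0, 0, 0, -1], [30, 0, 0, 0, 0, 0, -1]]

```text
time: 5.35
tcp_pos: [458.7, -146.8, 48.4]
orientation: [-0.49, 0.509, 0.492, 0.508]
force: [-0.1, -0.2, -0.3]
opening: 0.001
```

Request:
arm_command:
  plan:
    - [[20, 0, 0, 0, 0, 0, -1], [7, 0, 0, 0, 0, 0, -1], [0, 0, 0, 0, 0, 0, -1], [0, 0, 0, 0, 0, 0, -1]]

```text
time: 5.85
tcp_pos: [461.2, -148.0, 25.6]
orientation: [-0.492, 0.508, 0.491, 0.509]
force: [0.9, -0.1, 0.2]
opening: -0.003
```

```bash
cat > look.py <<'E'
import sys
from h import *
s=robot.sense(); print(s['time'],s['tcp_pos'],s['force'])
for n in sys.argv[2:]:
    p=robot.camera(n); i=p['image'][:,:,::-1]
    if n=='wrist': o=cv2.resize(i,(768,576),interpolation=cv2.INTER_CUBIC)
    elif n=='side': o=cv2.resize(i[120:270,220:370],None,fx=4,fy=4,interpolation=cv2.INTER_CUBIC)
    else: o=cv2.resize(i[130:270,160:300],None,fx=4.2,fy=4.2,interpolation=cv2.INTER_CUBIC)
    cv2.imwrite(f'pics/{n}{sys.argv[1]}.png',o)
E
python3 look.py 2 wrist side
```

```text
5.85 [ 461.23839972 -147.96856395   25.56007447] [ 0.87695537 -0.10610493  0.21112712]
```

View pics/wrist2.png

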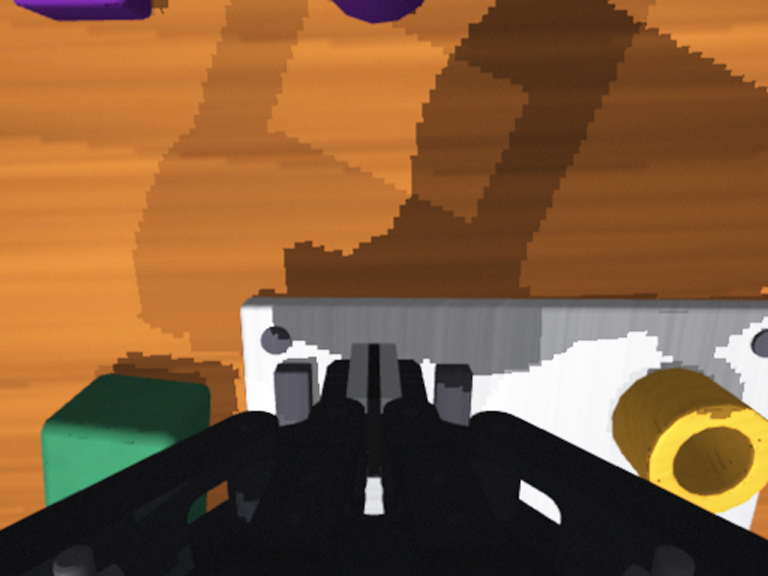

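View pics/side2.png

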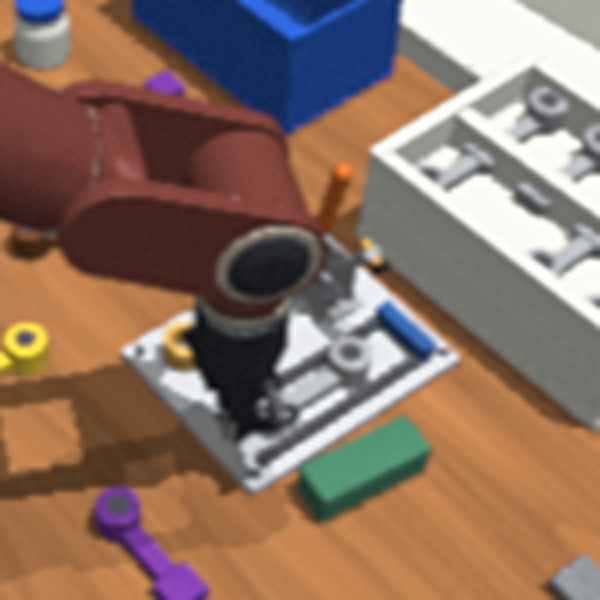

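Request:
arm_command:
  plan:
    - [[0, -6, 0, 0, 0, 0, -1], [0, -6, 0, 0, 0, 0, -1], [0, -5, 0, 0, 0, 0, -1], [0, -4, 0, 0, 0, 0, -1], [0, -4, 0, 0, 0, 0, -1]]

```text
time: 6.58
tcp_pos: [485.2, -148.3, 24.1]
orientation: [-0.491, 0.509, 0.492, 0.508]
force: [-2.0, -0.3, 1.1]
opening: -0.001
```

Request:
arm_command:
  plan:
    - [[0, -4, 0, 0, 0, 0, -1], [0, -4, 0, 0, 0, 0, -1], [0, -4, 0, 0, 0, 0, -1], [0, -4, 0, 0, 0, 0, -1], [0, -4, 0, 0, 0, 0, -1]]

```text
time: 7.2
tcp_pos: [505.5, -149.0, 24.2]
orientation: [-0.491, 0.509, 0.491, 0.509]
force: [-1.2, -0.6, -0.4]
opening: 0.0
```

```bash
python3 look.py 3 side scene
```

```text
7.2 [ 505.48676205 -149.02773988   24.18877373] [-1.21525086 -0.57576258 -0.35613776]
```

View pics/side3.png

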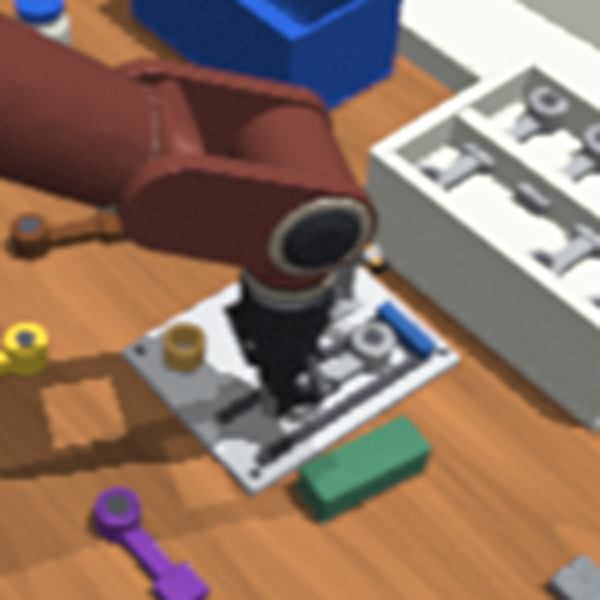

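View pics/scene3.png

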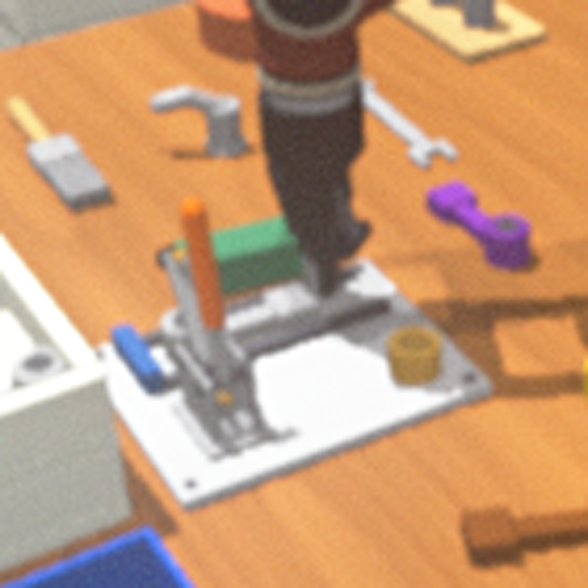

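Request:
arm_command:
  plan:
    - [[0, -3, 0, 0, 0, 0, -1], [0, -3, 0, 0, 0, 0, -1], [0, -2, 0, 0, 0, 0, -1], [0, 0, 0, 0, 0, 0, -1]]

```text
time: 7.8
tcp_pos: [513.7, -149.4, 24.4]
orientation: [-0.492, 0.508, 0.491, 0.509]
force: [-0.3, 0.2, 0.0]
opening: -0.001
```

Lever is clear of the arm. Continue in small steps until the force climbs.

Request:
arm_command:
  plan:
    - [[0, -2, 0, 0, 0, 0, -1], [0, -2, 0, 0, 0, 0, -1]]

```text
time: 8.05
tcp_pos: [517.3, -149.5, 24.3]
orientation: [-0.491, 0.509, 0.491, 0.508]
force: [-2.1, -1.0, 1.8]
opening: -0.003
```

Request:
arm_command:
  plan:
    - [[0, -2, 0, 0, 0, 0, -1], [0, -1, 0, 0, 0, 0, -1]]

```text
time: 8.3
tcp_pos: [518.7, -149.5, 24.2]
orientation: [-0.49, 0.51, 0.493, 0.507]
force: [-10.9, 0.9, 7.2]
opening: -0.001
```

Request:
arm_command:
  plan:
    - [[0, -1, 0, 0, 0, 0, -1], [0, 0, 0, 0, 0, 0, -1]]

```text
time: 8.55
tcp_pos: [518.7, -149.5, 23.9]
orientation: [-0.489, 0.51, 0.493, 0.507]
force: [-11.4, -0.5, 8.6]
opening: 0.0
```

```bash
python3 look.py 4 side scene
```

```text
8.55 [ 518.6586139  -149.46146136   23.92351748] [-11.37750109  -0.50218105   8.57830922]
```

View pics/side4.png

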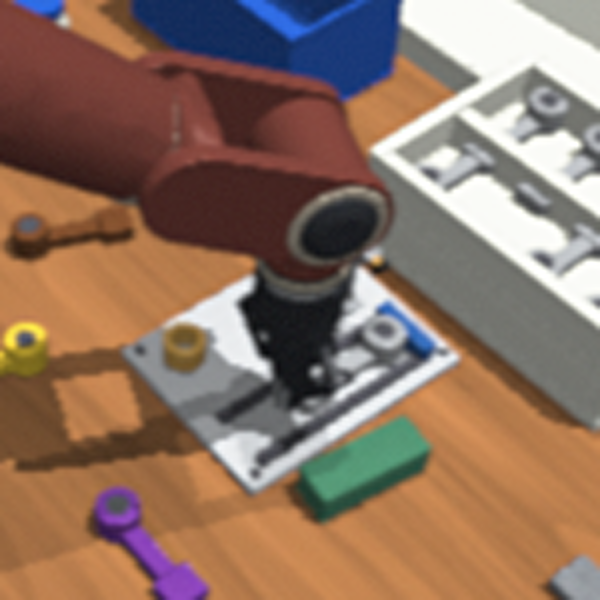

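Request:
arm_command:
  plan:
    - [[0, 10, 0, 0, 0, 0, -1], [-5, 5, 0, 0, 0, 0, -1], [-45, 0, 0, 0, 0, 0, -1], [-50, 0, 0, 0, 0, 0, -1], [-45, 0, 0, 0, 0, 0, -1]]

```text
time: 9.28
tcp_pos: [506.6, -149.1, 171.7]
orientation: [-0.492, 0.508, 0.491, 0.509]
force: [1.3, -1.0, 0.0]
opening: 0.004
```

Request:
arm_command:
  plan:
    - [[0, 0, 43, 0, 0, 0, -1], [0, -20, 0, 0, 0, 0, -1], [0, 0, 0, 0, 0, 0, -1]]

```text
time: 9.65
tcp_pos: [528.5, -106.5, 170.0]
orientation: [-0.492, 0.508, 0.491, 0.509]
force: [-0.4, -0.6, 0.0]
opening: -0.001
```

```bash
python3 look.py 5 side scene wrist
python3 - <<'E'
from h import *
f=[586,-79.5,-0.032]
for n in['scene','side']:
    p=robot.camera(n)
    for o in ['lever_grip','lever_pivot','clamp_arm','casting']:
        print(n,o,[(np.round(d['at'],1).tolist(),round(d['p'],2)) for d in robot.tip_of(p,o)][:3])
    print(proj(p,F2W(f,[(45,9,162),(45,30,60),(45,0,62),(45,-70,12),(45,4,187),(45,30+70*np.sin(-.2),60+70*np.cos(.2))])).round(1)[:,::-1])
E
```

```text
9.65 [ 528.5271641  -106.53288186  170.04274954] [-0.3556666  -0.61979299  0.01059418]
scene lever_grip [([186.5, 206.8], 0.66)]
scene lever_pivot [([218.4, 214.1], 0.9)]
scene clamp_arm [([216.8, 207.5], 0.56)]
scene casting [([225.8, 303.3], 0.9), ([302.9, 276.7], 0.76), ([189.8, 279.0], 0.7)]
[[186.5 207. ]
 [220.4 213.5]
 [214.4 209. ]
 [215.8 200.9]
 [177.8 205.3]
 [198.  209.2]]
side lever_grip [([162.6, 302.9], 0.48)]
side lever_pivot [([184.5, 296.3], 0.91)]
side clamp_arm [([186.6, 305.3], 0.37)]
side casting [([182.8, 229.2], 0.66), ([207.4, 314.4], 0.65), ([254.2, 249.6], 0.62)]
[[165.8 303.3]
 [182.3 297.1]
 [186.8 302.6]
 [207.5 314.2]
 [161.4 304.9]
 [171.4 301.1]]
```

View pics/scene5.png

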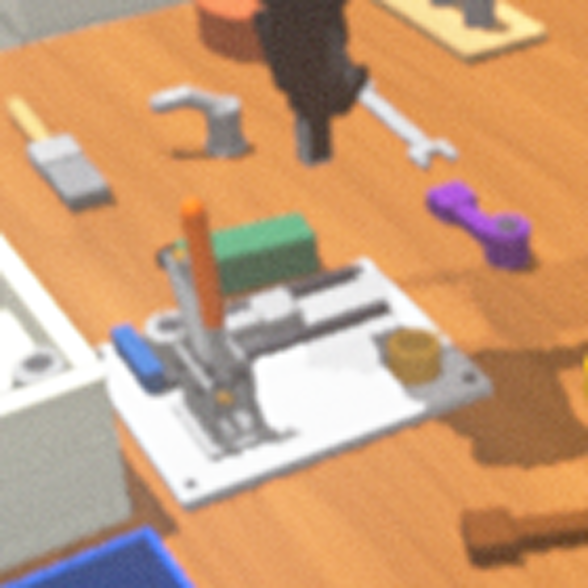

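View pics/side5.png

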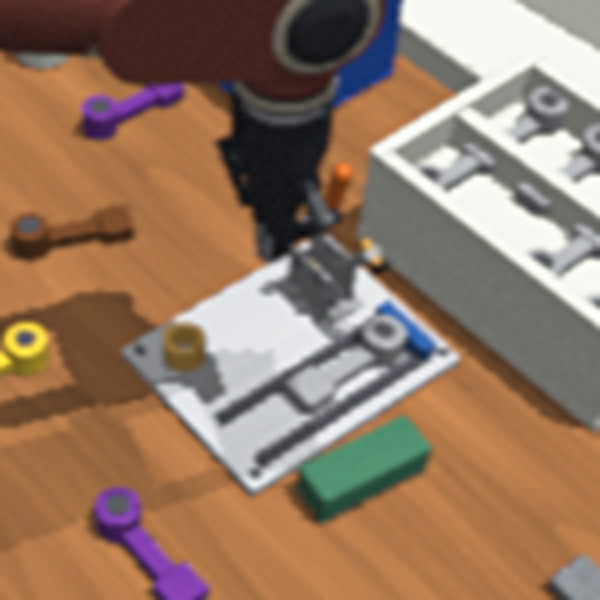

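View pics/wrist5.png

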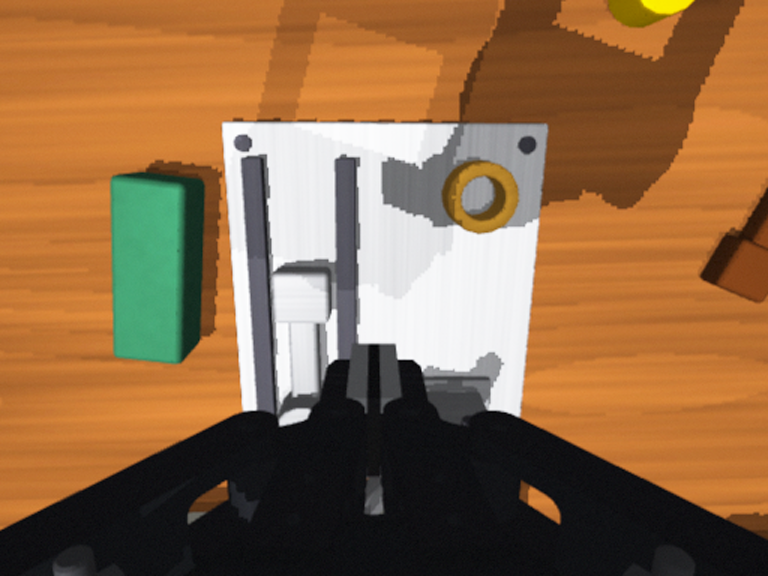

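Request:
arm_command:
  plan:
    - [[0, -40, 0, 0, 0, 0, -1], [0, -40, 0, 0, 0, 0, -1], [0, -24, 0, 0, 0, 0, -1], [10, 0, 0, 0, 0, 0, -1], [0, 0, 0, 0, 0, 0, -1]]

```text
time: 10.92
tcp_pos: [630.0, -110.0, 157.3]
orientation: [-0.49, 0.509, 0.492, 0.508]
force: [-0.2, -0.5, -0.5]
opening: 0.003
```

```bash
python3 look.py 6 side scene
```

```text
10.925 [ 630.03792783 -110.04584384  157.25424743] [-0.16132967 -0.47541651 -0.45158252]
```

View pics/scene6.png

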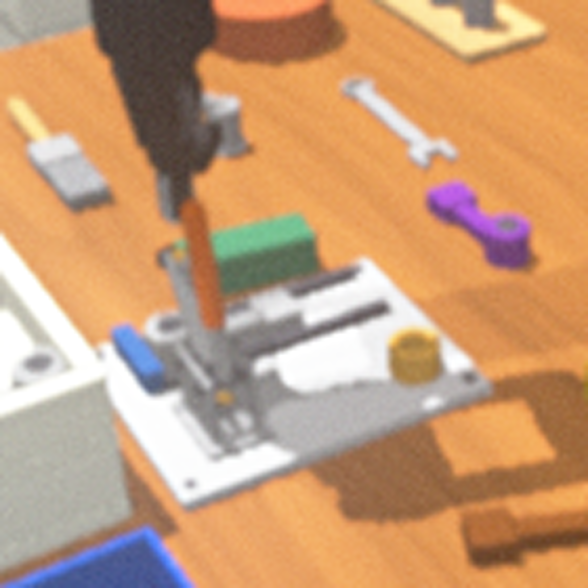

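View pics/side6.png

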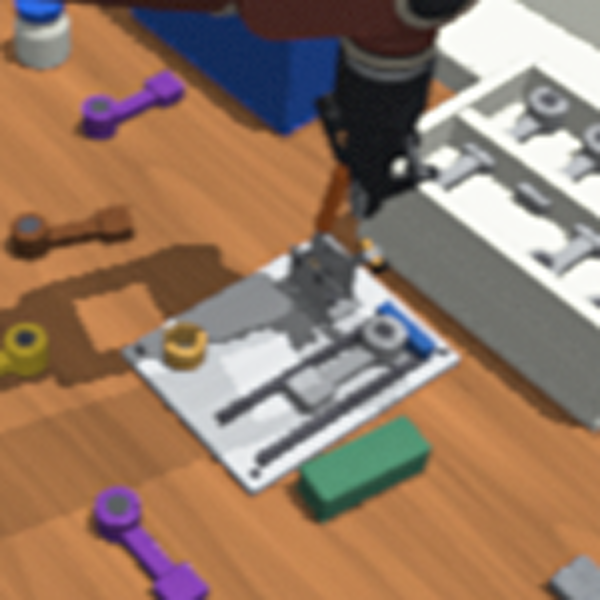

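Request:
arm_command:
  plan:
    - [[0, 0, 5, 0, 0, 0, -1], [0, 0, 5, 0, 0, 0, -1], [0, 0, 5, 0, 0, 0, -1], [0, 0, 5, 0, 0, 0, -1]]

```text
time: 11.52
tcp_pos: [632.6, -92.5, 161.3]
orientation: [-0.493, 0.51, 0.49, 0.508]
force: [-2.6, -7.1, 4.0]
opening: -0.003
```

Request:
arm_command:
  plan:
    - [[0, 0, 6, 0, 0, 0, -1], [0, 0, 6, 0, 0, 0, -1], [0, 0, 6, 0, 0, 0, -1]]

```text
time: 11.9
tcp_pos: [634.1, -74.3, 161.9]
orientation: [-0.493, 0.509, 0.489, 0.508]
force: [-0.2, -6.6, 5.8]
opening: -0.002
```

```bash
python3 look.py 7 scene
```

```text
11.9 [634.0751148  -74.28115748 161.89503901] [-0.19790042 -6.55210544  5.81022578]
```

View pics/scene7.png

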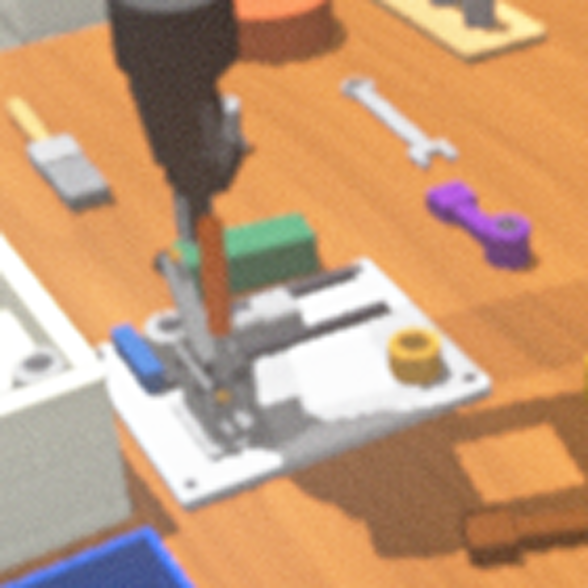

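Request:
arm_command:
  plan:
    - [[2, 0, 7, 0, 0, 0, -1], [2, 0, 7, 0, 0, 0, -1], [2, 0, 7, 0, 0, 0, -1], [2, 0, 7, 0, 0, 0, -1], [2, 0, 7, 0, 0, 0, -1]]

```text
time: 12.58
tcp_pos: [635.4, -37.9, 151.3]
orientation: [-0.493, 0.508, 0.49, 0.509]
force: [0.7, -2.5, 5.1]
opening: -0.002
```

Request:
arm_command:
  plan:
    - [[2, 0, 7, 0, 0, 0, -1], [2, 0, 7, 0, 0, 0, -1], [3, 0, 7, 0, 0, 0, -1]]

```text
time: 12.95
tcp_pos: [634.4, -15.6, 141.3]
orientation: [-0.491, 0.509, 0.492, 0.508]
force: [0.1, -0.7, 1.1]
opening: 0.001
```

```bash
python3 look.py 8 scene
```

```text
12.95 [634.3956068  -15.56615966 141.31962075] [ 0.10610024 -0.71760206  1.05337685]
```

View pics/scene8.png

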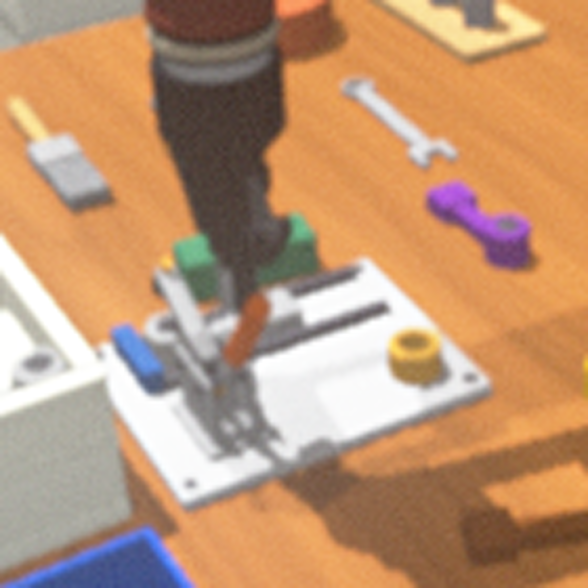

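Request:
arm_command:
  plan:
    - [[1, 0, 7, 0, 0, 0, -1], [1, 0, 7, 0, 0, 0, -1], [1, 0, 7, 0, 0, 0, -1], [0, 0, 5, 0, 0, 0, -1]]

```text
time: 13.5
tcp_pos: [635.7, 10.2, 139.1]
orientation: [-0.491, 0.509, 0.492, 0.508]
force: [-0.2, -0.1, 0.7]
opening: -0.004
```

Request:
arm_command:
  plan:
    - [[0, 0, 0, 0, 0, 0, -1], [0, 0, 0, 0, 0, 0, -1]]

```text
time: 13.75
tcp_pos: [635.9, 9.5, 139.4]
orientation: [-0.491, 0.509, 0.491, 0.509]
force: [0.3, 0.1, -0.3]
opening: 0.003
```

```bash
python3 look.py 9 scene
```

```text
13.75 [635.8779628    9.45514042 139.43507838] [ 0.30193981  0.10833611 -0.32364837]
```

View pics/scene9.png

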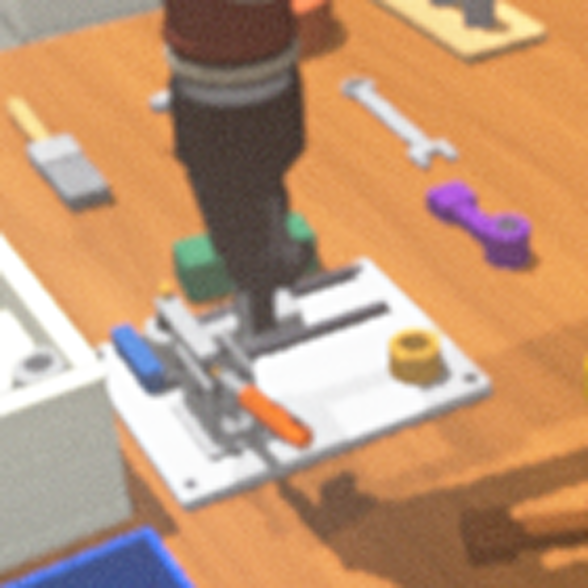

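Request:
arm_command:
  plan:
    - [[-45, 0, 0, 0, 0, 0, -1], [-50, 0, 0, 0, 0, 0, -1], [0, 50, 0, 0, 0, 0, -1], [0, 50, 0, 0, 0, 0, -1], [0, 50, 0, 0, 0, 0, -1]]

```text
time: 14.42
tcp_pos: [484.5, 14.5, 234.5]
orientation: [-0.491, 0.509, 0.491, 0.509]
force: [-0.3, -0.5, 0.4]
opening: -0.002
```

Request:
arm_command:
  plan:
    - [[0, 40, 40, 0, 0, 0, -1], [0, 20, 50, 0, 0, 0, -1], [0, 0, 50, 0, 0, 0, -1], [0, 0, 0, 0, 0, 0, -1], [0, 0, 0, 0, 0, 0, -1]]

```text
time: 15.05
tcp_pos: [430.8, 156.4, 234.3]
orientation: [-0.492, 0.509, 0.491, 0.508]
force: [-0.1, -0.2, -0.1]
opening: -0.0
```

```bash
python3 look.py 10 scene side
python3 - <<'E'
from h import *
f=[586,-79.5,-0.032]
for n in['scene','side']:
    p=robot.camera(n)
    for o in ['lever_grip','casting','paddle_end']:
        print(n,o,[(np.round(d['at'],1).tolist(),round(d['p'],2)) for d in robot.tip_of(p,o)])
    a=1.3
    print(proj(p,F2W(f,[(45,30+104*np.sin(a),60+104*np.cos(a)),(45,-70,12),(-55,-70,22)])).round(1)[:,::-1])
E
```

```text
15.05 [430.76207736 156.41434923 234.32125207] [-0.05251611 -0.22068693 -0.06646454]
scene lever_grip [([229.2, 227.5], 0.58)]
scene casting [([256.9, 306.9], 0.86), ([225.5, 306.0], 0.84), ([190.8, 281.3], 0.72), ([304.8, 279.4], 0.67), ([214.2, 203.6], 0.62)]
scene paddle_end [([321.7, 240.4], 0.97), ([176.5, 263.5], 0.79), ([261.4, 273.0], 0.67), ([212.1, 337.1], 0.63)]
[[232.1 229.1]
 [215.8 200.9]
 [203.1 229.7]]
side lever_grip [([158.5, 281.1], 0.54), ([314.8, 287.2], 0.23)]
side casting [([249.9, 252.9], 0.68), ([153.3, 244.2], 0.68), ([205.7, 315.0], 0.64), ([211.4, 226.8], 0.63), ([184.3, 226.5], 0.5)]
side paddle_end [([268.6, 269.4], 0.78), ([172.4, 250.5], 0.68), ([221.9, 291.0], 0.67), ([140.5, 265.3], 0.55), ([216.1, 201.6], 0.54), ([296.0, 331.2], 0.31)]
[[161.6 280.2]
 [207.5 314.2]
 [219.3 293.3]]
```

View pics/side10.png

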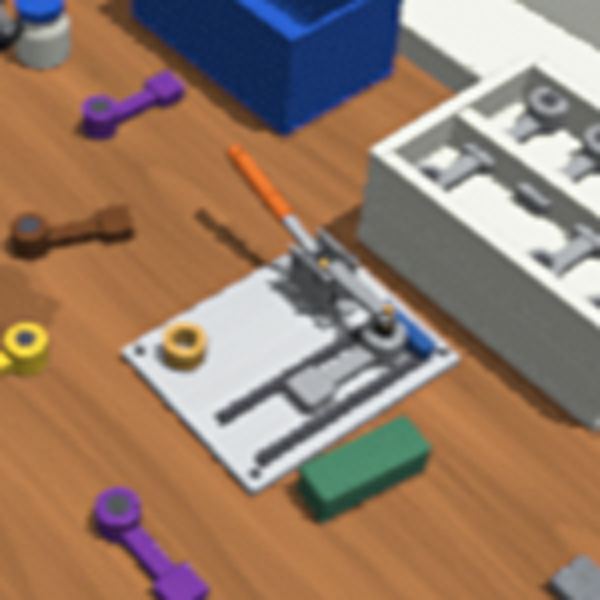

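View pics/scene10.png

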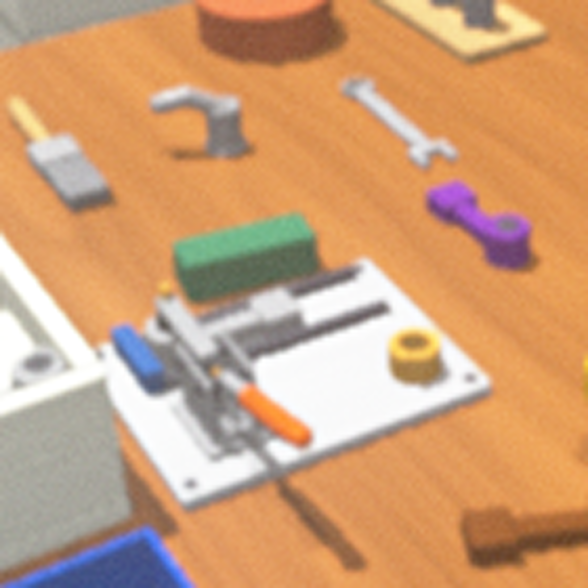

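Run:
```python
from h import *
f=[586,-79.5,-0.032]
for n in['scene','side']:
    p=robot.camera(n)
    for q in (1.1,1.2,1.3,1.4,1.5,1.6):
        a=q-.2
        print(n,q,[proj(p,F2W(f,[(45,30+r*np.sin(a),60+r*np.cos(a))])).round(1)[0].tolist() for r in (40,130)])
    m=robot.silhouettes(p,'lever')
    im=cv2.cvtColor(p['image'],cv2.COLOR_RGB2HSV); k=((im[...,0]>3)&(im[...,0]<14)&(im[...,1]>200)&(im[...,2]>120)).astype(np.uint8)
    sub=np.zeros_like(k); sub[150:250,200:320]=k[150:250,200:320]
    nn,l,st,c=cv2.connectedComponentsWithStats(sub)
    for j in range(1,nn):
        if 30<st[j][4]<400: print(st[j],c[j])
    if m:
        print(m[0]['bbox'],m[0]['p'])
```

```text
scene 1.1 [[217.6, 219.2], [228.1, 216.1]]
scene 1.2 [[218.1, 220.6], [229.8, 221.0]]
scene 1.3 [[218.5, 222.0], [231.2, 225.9]]
scene 1.4 [[218.9, 223.4], [232.5, 230.7]]
scene 1.5 [[219.2, 224.7], [233.5, 235.4]]
scene 1.6 [[219.4, 226.0], [234.3, 239.9]]
[217.2, 218.2, 236.2, 237.1] 0.56
side 1.1 [[292.0, 172.7], [280.4, 150.9]]
side 1.2 [[291.5, 172.9], [279.0, 151.9]]
side 1.3 [[291.1, 173.3], [277.8, 153.2]]
side 1.4 [[290.8, 173.7], [276.8, 154.7]]
side 1.5 [[290.5, 174.2], [276.1, 156.5]]
side 1.6 [[290.3, 174.8], [275.5, 158.6]]
[277 158  15  16  53] [284.28301887 165.64150943]
```

```bash
python3 -c "
from plant import robot
print(robot.hand_in())"
```

```text
the job is handed in; nothing more can be done
None
```

I pushed the casting home against the blue stop and swung the clamp lever over until it locked. I then moved the arm clear and handed the job in at about 15 s. No verdict came back.

**Casting:** With the fingers closed, I pushed on the paddle end in small steps. The force rose from about 2 N to 11 N and the tool stopped advancing. Its position then matched where the paddle end should be at home, to about 1 mm, and both camera views showed the hub against the stop.

**Lever:** Pushing the grip towards the clamp side took about 7 N at first and fell to zero as the lever snapped down. The final pictures put its tip closest to an angle of 1.5 rad, which is lock, and showed the pad on the hub.

**Checks that were weaker or disagreed:**
- The networks' `lever_grip` point sat about 3 pixels above the calculated lock position in both views. I judged the lock from the lever's tip instead.
- I did not measure the pad's force on the hub; I only saw the pad resting on it.
- The casting's final x position is known from images and tool contact to a few millimetres, while the accepted range is 7 mm wide.
- The bystanders near the fixture looked unmoved in the last pictures. I did not measure them, and the final crops did not cover the jar or the spare casting. The arm stayed well above both.

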